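# Lock the copy board's clamp with the hex key

## Robot

A 6-joint arm with a two-finger parallel gripper is mounted at the origin on the work surface. World frame = base frame: x ahead of the robot, y to its left, z up, the work surface at z = 0. Lengths are in mm, angles in degrees, forces in N, time in s.
With the tool pointing down it reaches from about 350 to 850 mm from the base axis. Payload 8.1 kg.
Tool frame: the origin (TCP) lies on the centre line of the jaws, within the pads' length; the fingertips stand r.tip_extent ahead of it and the grasp point (between the pads) lies 8 mm behind it (r.tip_extent is the distance from the TCP to the fingertips, in mm); z points along the fingers, y is the direction in which the jaws open and shut (so a half turn about z gives the same grasp; the last joint's range is limited). The gripper opens to 85 mm and grips with 20 to 120 N. Pads are 22 mm wide; open, the fingers measure 114 mm over their backs; the gripper's body (76 mm by 85 mm) begins 54 mm behind the grasp point. The pads swing forward as they close: fully open they stand 13 mm farther back than shut.
Start: joints at [-79.263, 7.471, 85.268, -0, 87.261, -4.893], TCP at [161.678, -577.811, 242.292] pointing down, gripper open.
Joint ranges: [-169.43, 169.43], [-51.17, 129.36], [1.28, 143.12], [-76.62, 256.62], [0, 156.53], [-152.29, 152.29]. Speed limits (degrees/s): [136.94, 136.94, 159.86, 180, 180, 180].

## Interface

Orientations are given as [roll, pitch, yaw] about the fixed x, y, z axes, in that order (R = Rz(yaw) Ry(pitch) Rx(roll)).
In Python, from bench import sense, optics, hand_in, spotter, r gives the robot as it stands.
- The arm moves only by the tool apply_moves, never from a script. Its argument "series" is a list of rows, each a list of 3 entries, a list of its own where there are three numbers: the opening, from 0 (shut) to 1 (fully open), then the shift along the world's x, y, z in m, then the turn about the world's z in rad. In form: [[grip, [x, y, z], turn], ...]. A call has 1 to 5 rows; each row is the pose to reach, as a shift and turn from the pose measured when the call began; what a row does not reach only later rows make up. A row lasts 1/8 s, in which the tool goes at most 62.5 mm and 10.7 degrees, less where a joint would pass 70% of its speed; a pose out of reach is approached as far as the arm can. A call with a gripper value outside its range is refused whole. The fingers move at their own pace and stop on an object; "grip_force" is the grip in N (left out, the last holds). Time passes only in rows, so rows that repeat a pose let the fingers close. It gives the time, the measured TCP pose, the force and the opening at its end, in the units of the state.
- sense(): the state, without advancing time (a new reading comes with each control period).
- optics.snapshot(name): name is "side" or "top"; returns a dict with "color" (480x640x3 uint8, blue, green, red), "intrinsics" (3x3 intrinsics, pixels), "rvec" (rotation vector, rad) and "tvec" (3), from world to camera coordinates, as OpenCV has them. Camera axes: x right, y down, z forward; pixel columns grow to the right and rows downward; lengths in mm; the calibration is good to about 2 mm. A picture is of the moment at which its call begins. There is no depth.
- hand_in(): hands the job in, once; it reports no verdict.
Trained networks look in a picture, given as the dict that the camera call returned (one of the last four; its "shot" number tells which), for a name from the list of things; names that differ only in an ending like _2 or _b are one class to them, and where a whole thing is asked for, a point or a joint stands for the part that bears it (a point fixed in the world has none). Each returns a list of dicts, best first, with "p" (0 to 1); they miss things now and then, are a little off and sometimes report something else, mostly with a low value. They report only what shows in the picture. A call takes as long as a camera call. They do not tell look-alikes from the thing itself.
- spotter.search_frame(picture, query): "xyz" ([x, y, z] in mm, in the coordinates of the camera as it stood for that picture, good to about 4 mm: the middle of the surface that is visible of it).
- spotter.masks_of(picture, query): "mask" (480x640 bool, what is visible of it).
The state is a dict: "time": time; "joint_pos": joint angles; "qd": joint speeds; "joint_efforts": joint torques, N m; "tool_pos": TCP position; "tcp_rot": TCP orientation; "ft_force": force on the tool from outside, world axes, zero at the start; "wrist_torque": the same for the moment, N m; "finger_gap": finger opening in mm.
Only numpy, scipy, OpenCV 4.12 (cv2) and the standard library are available. Lean on these libraries where they do the work, as an engineer would, in place of code of your own. Each camera call takes 0.05 s, during which the arm holds its last target.

## Task

Lock the copy board: take the T-handle hex key out of the tool stand, seat it fully home in the socket of the cap screw on the clamp block, feeling gently for the hexagon, and only then turn the screw clockwise until it comes up against its stop, without forcing it further. Leave the key standing fully seated in the screw, let go of it, and do not disturb the other things.

Things in the scene. Friction and masses are not known exactly. Their poses are not given: they have to be found in the camera images.
- key_grip (a point): Centre of the handle of the T-handle hex key, the taller of the two T-handled tools in the stand. Handle: black bar 90 mm long (x axis), 16 mm wide (y; grip across this), 22 mm high (z up). Below it a 16 mm round dark stem, 51 mm long, then the 49 mm hexagonal bit, 22 mm across flats. Mass 220 to 370 g. It starts upright, handle centre 121 mm above the table
- key_tip (a point): Centre of the tip of the key's hexagonal bit, 111 mm below the handle's centre along the key's axis (z up along the shank, x along the handle). Bit: 22 mm across flats, corners at 0, 60, 120... degrees from the handle's x axis, bottom edge chamfered by 1 mm
- stand: Fixed wooden tool stand, 70 (x) x 170 (y) x 40 mm high, origin at the middle of its underside. Two round holes 27.5 mm wide and 30 mm deep, 50 mm either side of its middle along y; the key is in one and the nut driver in the other. A tool must be raised 30 mm to come free
- clamp: The clamp block: fixed grey painted block 56 x 90 x 34 mm on the 15 mm thick black copy board, with one large dark cap screw upright in the middle of its top (the smaller block with a bright round thumb nut is another thing). Origin at the middle of its underside; z up, y along the board's rail
- socket (a point): Centre of the floor of the cap screw's hexagonal socket, 55 mm above the table. Screw head 41 mm wide; socket 23.2 mm across flats, 16 mm deep, mouth 71 mm above the table with a 1 mm chamfer. Axes are the block's: where the hexagon's corners point is not measured, nor told by the screw's angle; it must be felt. It repeats every 60 degrees; the seated key has about 6 degrees of play either way
- screw (a joint): Turn of the cap screw in rad, growing clockwise seen from above; it begins between 0.15 and 0.40 and stops hard (tight) at 1.20, where the torque rises at once; do not twist harder there than about 1 N m. Until then it turns at about 0.1 N m and stays where it is left
- nut_driver: Bystander: T-handle nut driver with a bright round shank 25 mm wide, 86 mm tall, black handle bar 70 x 16 x 18 mm, in the stand's other hole. Origin at its foot
- sheet_weight: Bystander: brass bar 25 x 90 x 14 mm with a small knob, lying on the mounted plant sheet. Origin at its underside
- loupe: Bystander: black round magnifier 38 mm wide, 36 mm high. Origin at its underside
- mouse: Bystander: black computer mouse 107 x 60 x 34 mm. Origin at its underside
- bottle: Bystander: white bottle 52 mm wide, 130 mm high. Origin at its underside
- pot: Bystander: white ceramic cup 80 mm wide, 100 mm high. Origin at its underside
- grey_scale: Bystander: strip of eight grey patches, 30 x 176 x 6 mm. Origin at the middle of its underside
Mind the look-alikes: they are no part of the job. What is shaped like the part that bears key_grip but blue, pink or red is not meant.

How it is judged:
By the outcome, as a careful person would: the job done as asked, in the order asked, and still so for the second after the job is handed in, with the robot touching nothing.
It also fails if it takes over 69 s, if anything falls off the work surface, if the arm or the gripper's body presses on something with over 40 N, if the wrist force passes 120 N, or if a joint passes its speed limit or range.

## Working session

There is one attempt and no reset: what is moved stays moved. The work goes in short steps, Python scripts to look and compute and a tool call to move; the robot and the scene stay as the last step left them, time stands still between calls to the robot, and variables do not carry over. Pictures are saved under pics/ and viewed, and the job is handed in when it is done.

Besides the shell and the picture viewer there is one more tool, called after ">>>" as a command line: name --argument value ..., lists and objects as JSON in quotes. apply_moves: Moves the arm, as the interface text tells. Its arguments: {"type":"object","properties":{"series":{"type":"array"},"grip_force":{"type":"number"}},"required":["series"]}

```bash
mkdir -p pics; ls
cat > h.py <<'E'
import numpy as np, cv2
from bench import sense, optics, hand_in, spotter, r
def cam(p):
    R=cv2.Rodrigues(np.array(p["rvec"],float))[0]; t=np.array(p["tvec"],float).reshape(3); return R,t,np.array(p["intrinsics"],float)
def toworld(p,x):
    R,t,K=cam(p); return R.T@(np.array(x)-t)
def proj(p,X):
    R,t,K=cam(p); c=R@np.array(X,float)+t; c=K@c; return c[:2]/c[2]
def atz(p,uv,z):
    R,t,K=cam(p); d=R.T@np.linalg.inv(K)@np.array([uv[0],uv[1],1.]); o=-R.T@t; return o+d*(z-o[2])/d[2]
E
python3 - <<'E'
from h import *
print(sense(), r.tip_extent)
for n in ["top","side"]:
    p=optics.snapshot(n); cv2.imwrite(f"pics/{n}0.png",p["color"])
    R,t,K=cam(p); print(n,(-R.T@t).round(),K.round().tolist(), p["shot"])
    for q in ["key_grip","stand","clamp","nut_driver","screw","socket","key_tip"]:
        try:
            for d in spotter.search_frame(p,q)[:4]:
                print(q,round(d["p"],2),toworld(p,d["xyz"]).round(1),proj(p,toworld(p,d["xyz"])).round())
        except Exception as e: print(q,e)
E
```

```text
pics
{'time': 0.0, 'joint_pos': array([-7.92624278e+01,  7.51537608e+00,  8.53262375e+01,  1.24953128e-03,
        8.72609637e+01, -4.89241871e+00]), 'qd': array([ 0.06198494,  0.01756869, -0.02527096, -0.02386599,  0.01012204,
       -0.00088604]), 'joint_efforts': array([ 1.69325140e-03, -5.69399786e+01, -5.00549161e+01, -1.52572943e-04,
        1.49375416e-02,  3.45330454e-05]), 'tool_pos': array([ 161.59605941, -577.30879883,  241.27076043]), 'tcp_rot': array([-1.79897903e+02, -9.99175025e-03,  1.56299211e+01]), 'ft_force': array([-0.10730642,  0.07753492, -0.58768851]), 'wrist_torque': array([-0.01899404,  0.03519249, -0.00112444]), 'finger_gap': 85.38788651981137} 11.0
top [ 543.  -45. 1231.] [[487.0, 0.0, 315.0], [0.0, 487.0, 243.0], [0.0, 0.0, 1.0]] 1
key_grip 0.79 [651.2 144.7 119.5] [221. 219.]
key_grip 0.75 [405.  142.4 119.4] [220. 328.]
key_grip 0.73 [392.7 262.8 117.1] [166. 333.]
key_grip 0.67 [517.1 190.8 135.2] [198. 278.]
stand 0.9 [520.2 242.7  37.8] [185. 275.]
stand 0.37 [ 507.9 -208.2   47.6] [370. 282.]
clamp 0.66 [ 519.3 -208.1   53.6] [371. 277.]
nut_driver 0
[... 421 characters left out ...]
0, 0.0, 1.0]] 2
key_grip 0.78 [515.2 202.  120.3] [306. 322.]
key_grip 0.59 [397.2 155.2 107.2] [368. 325.]
key_grip 0.57 [388.5 271.9 119.6] [357. 369.]
key_grip 0.51 [ 668.2 -225.2   29.8] [310. 219.]
stand 0.87 [510.1 260.6  39.6] [298. 370.]
stand 0.5 [726.6 284.3  29.7] [199. 351.]
clamp 0.96 [ 509.5 -189.2   48.7] [360. 233.]
clamp 0.49 [510.7 262.6  43.2] [297. 369.]
nut_driver 0.67 [527.  301.   94.5] [281. 368.]
screw 0.74 [ 510.6 -200.1   68.8] [361. 225.]
socket 0.95 [ 503.9 -192.4   52.5] [363. 232.]
key_tip 0.95 [394.3 149.5 111.1] [371. 322.]
key_tip 0.95 [654.2 156.  108.5] [254. 292.]
key_tip 0.82 [513.4 201.  123.6] [307. 320.]
key_tip 0.55 [ 508.6 -198.6   65.8] [362. 226.]
```

View pics/top0.png

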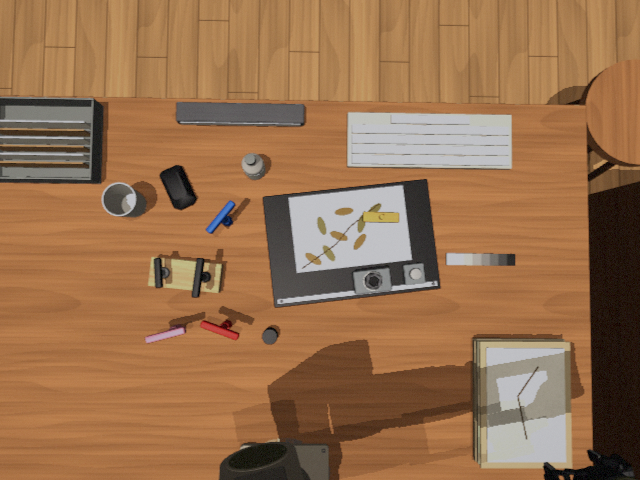

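View pics/side0.png

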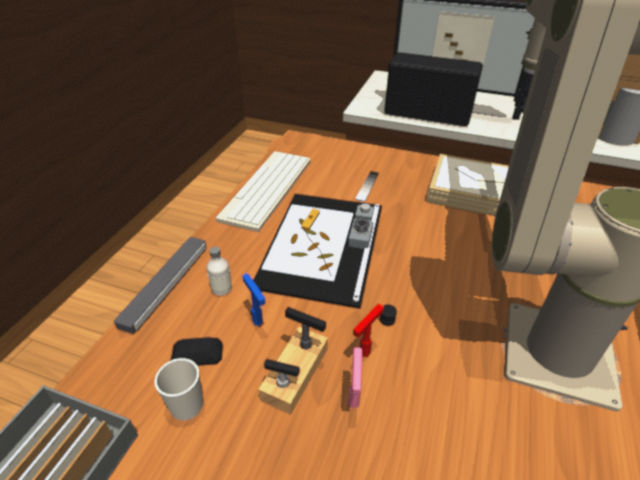

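Run:
```python
import cv2
a=cv2.imread("pics/top0.png"); b=cv2.imread("pics/side0.png")
c1=cv2.resize(a[240:310,130:240],None,fx=7,fy=7,interpolation=cv2.INTER_CUBIC); cv2.imwrite("pics/c1.png",c1)
c2=cv2.resize(a[250:315,335:415],None,fx=8,fy=8,interpolation=cv2.INTER_CUBIC); cv2.imwrite("pics/c2.png",c2)
c3=cv2.resize(b[290:400,240:380],None,fx=5,fy=5,interpolation=cv2.INTER_CUBIC); cv2.imwrite("pics/c3.png",c3)
c4=cv2.resize(b[190:270,310:410],None,fx=7,fy=7,interpolation=cv2.INTER_CUBIC); cv2.imwrite("pics/c4.png",c4)
```

```text
(no output)
```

View pics/c1.png

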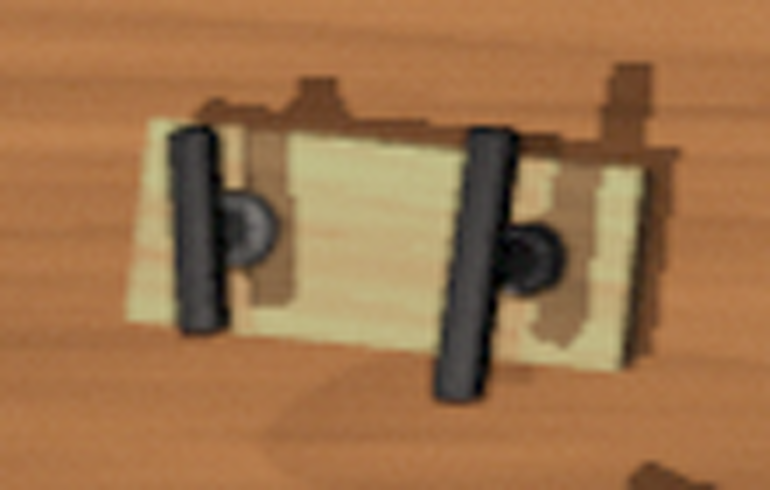

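View pics/c2.png

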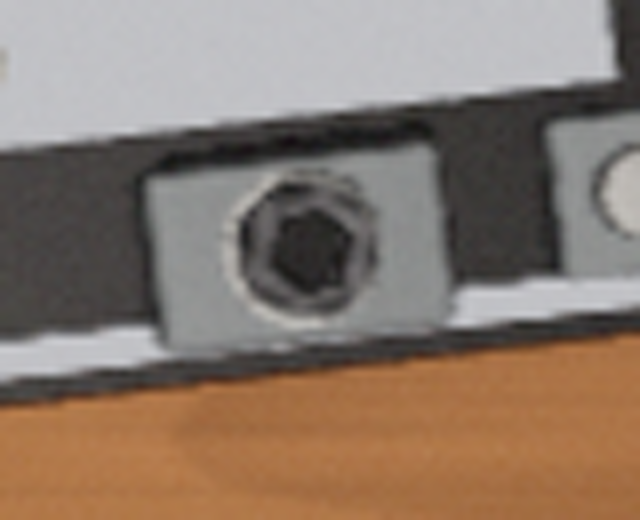

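View pics/c3.png

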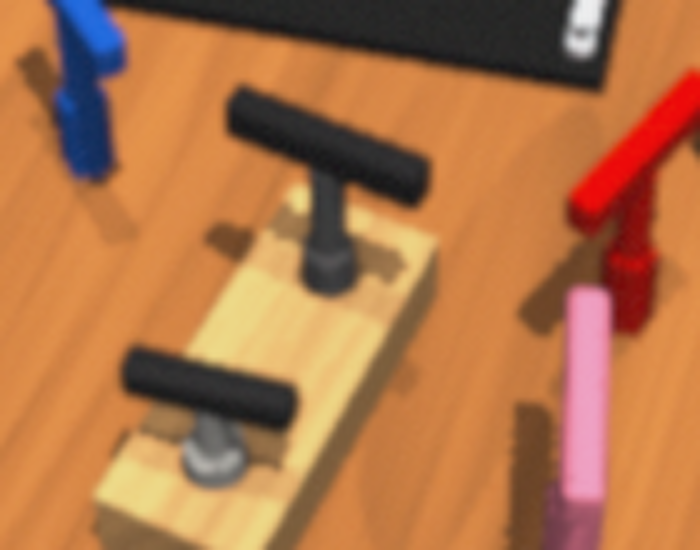

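View pics/c4.png

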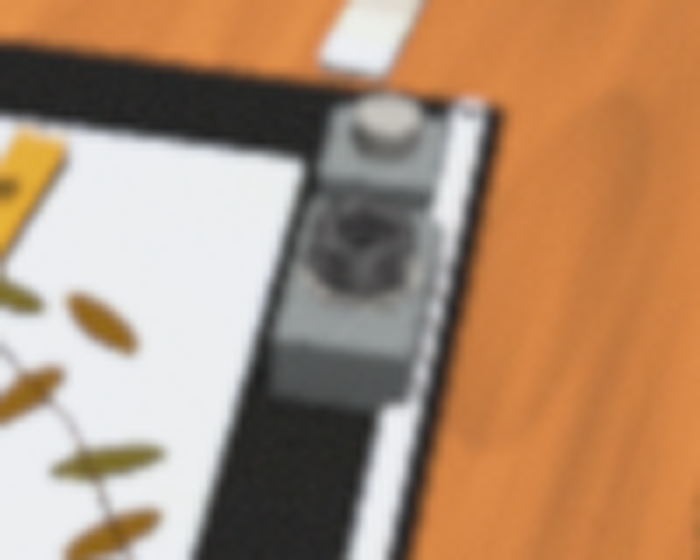

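The candidates in the top picture are the black key (198,278), blue (221,219), red (220,328) and pink (166,333) look-alikes, and the nut driver (158,272), which is shorter with a bright shank. I choose the black key at (198,278), side (306,322). The crops show its dark stem and hexagonal bit. The screw is at top (373,281). Next I fit both precisely.

```bash
cat > fit.py <<'E'
from h import *
from scipy.optimize import minimize
def box(x,y,yaw,zc,L,W,H):
    c,s=np.cos(yaw),np.sin(yaw)
    return [[x+a*L/2*c-b*W/2*s,y+a*L/2*s+b*W/2*c,zc+k*H/2] for a in(-1,1) for b in(-1,1) for k in(-1,1)]
S=8
def hullmask(p,pts,roi):
    u0,v0,w,h=roi
    q=np.array([proj(p,P) for P in pts]); q=((q-[u0,v0]+.5)*S).astype(np.float32)
    m=np.zeros((h*S,w*S),np.uint8); cv2.fillConvexPoly(m,np.round(cv2.convexHull(q)).astype(int),255)
    return cv2.resize(m,(w,h),interpolation=cv2.INTER_AREA)/255.
E
python3 - <<'E'
from fit import *
P={n:optics.snapshot(n) for n in("top","side")}
roi={"top":(180,245,40,65),"side":(270,295,75,60)}
dark={}
for n,p in P.items():
    u,v,w,h=roi[n]; g=p["color"][v:v+h,u:u+w].max(2).astype(float)
    dark[n]=np.clip((110-g)/60,0,1)
    m=spotter.masks_of(p,"key_grip"); 
    for d in m[:5]:
        ys,xs=np.nonzero(d["mask"]); print(n,round(d["p"],2),xs.mean().round(1),ys.mean().round(1),len(xs))
def cyl(x,y,z0,z1,rad): return [[x+rad*np.cos(a),y+rad*np.sin(a),z] for a in np.linspace(0,6.28,16) for z in(z0,z1)]
def cost(v,which=("top","side")):
    x,y,yaw=v[0],v[1],v[2]; c=0
    for n in which:
        m=np.maximum(hullmask(P[n],box(x,y,yaw,121,90,16,22),roi[n]),0)
        s=np.maximum(hullmask(P[n],cyl(x,y,59,110,8),roi[n]),hullmask(P[n],cyl(x,y,40,59,12),roi[n]))
        m=np.maximum(m,s)
        c+=((m-dark[n])**2).sum()
    return c
for w in(("top","side"),("top",),("side",)):
    best=min((minimize(cost,[x0,y0,-0.12],args=(w,),method="Nelder-Mead",options=dict(initial_simplex=[[x0,y0,-.12],[x0+6,y0,-.12],[x0,y0+6,-.12],[x0,y0,0.0]])) for x0 in(510,516) for y0 in(188,194)),key=lambda o:o.fun)
    print(w,best.x.round(2),np.degrees(best.x[2]).round(1),best.fun)
# overlay
x,y,yaw=best.x
# screw / clamp
roi2={"top":(345,258,60,45)}
p=P["top"]
print("screw px->",atz(p,(373.4,281.3),71).round(1))
E
```

```text
top 0.79 220.9 217.9 368
top 0.71 220.4 328.9 392
top 0.68 164.9 334.1 291
top 0.32 372.1 280.9 276
side 0.95 305.2 323.6 693
side 0.95 355.9 378.5 625
side 0.85 254.8 298.7 591
side 0.66 367.0 329.6 705
('top', 'side') [ 5.1868e+02  1.9374e+02 -1.7000e-01] -9.5 592.2529229142638
('top',) [ 5.1807e+02  1.9288e+02 -1.3000e-01] -7.3 68.39839773164168
('side',) [ 5.1889e+02  1.9683e+02 -2.4000e-01] -13.7 497.1611534025375
screw px-> [ 510.4 -211.9   71. ]
```

Run:
```python
from fit import *
P={n:optics.snapshot(n) for n in("top","side")}
roi={"top":(180,245,40,65),"side":(270,295,75,60)}
out=[]
for n,p in P.items():
    u,v,w,h=roi[n]; im=cv2.resize(p["color"][v:v+h,u:u+w],None,fx=9,fy=9,interpolation=cv2.INTER_CUBIC)
    for (x,y,yaw),col in (((518.1,192.9,-.13),(0,255,0)),((515,191,-.12),(0,0,255))):
        q=np.array([proj(p,X) for X in box(x,y,yaw,121,90,16,22)]); q=((q-[u,v]+.5)*9).astype(np.float32)
        cv2.polylines(im,[np.round(cv2.convexHull(q)).astype(int)],True,col,1)
    c=np.zeros((590,im.shape[1],3),np.uint8); c[:im.shape[0]]=im[:590]; out.append(c)
cv2.imwrite("pics/ov.png",cv2.resize(np.hstack(out),(790,450)))
p=P["top"]; u,v,w,h=345,258,60,45
im=cv2.resize(p["color"][v:v+h,u:u+w],None,fx=13,fy=13,interpolation=cv2.INTER_CUBIC)
for (x,y),col in (((510.4,-211.9),(0,255,0)),):
  for rad,z in((20.5,71),(11.6,71)):
    q=np.array([proj(p,[x+rad*np.cos(a),y+rad*np.sin(a),z]) for a in np.linspace(0,6.28,40)]); q=((q-[u,v]+.5)*13)
    cv2.polylines(im,[np.round(q).astype(int)],True,col,1)
cv2.imwrite("pics/ov2.png",im)
p=P["side"]; u,v,w,h=330,200,60,55
im=cv2.resize(p["color"][v:v+h,u:u+w],None,fx=10,fy=10,interpolation=cv2.INTER_CUBIC)
for (x,y),col in (((510.4,-211.9),(0,255,0)),((510.4,-208),(0,0,255))):
  for rad,z in((20.5,71),(11.6,71)):
    q=np.array([proj(p,[x+rad*np.cos(a),y+rad*np.sin(a),z]) for a in np.linspace(0,6.28,40)]); q=((q-[u,v]+.5)*10)
    cv2.polylines(im,[np.round(q).astype(int)],True,col,1)
cv2.imwrite("pics/ov3.png",im)
```

```text
(no output)
```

View pics/ov.png

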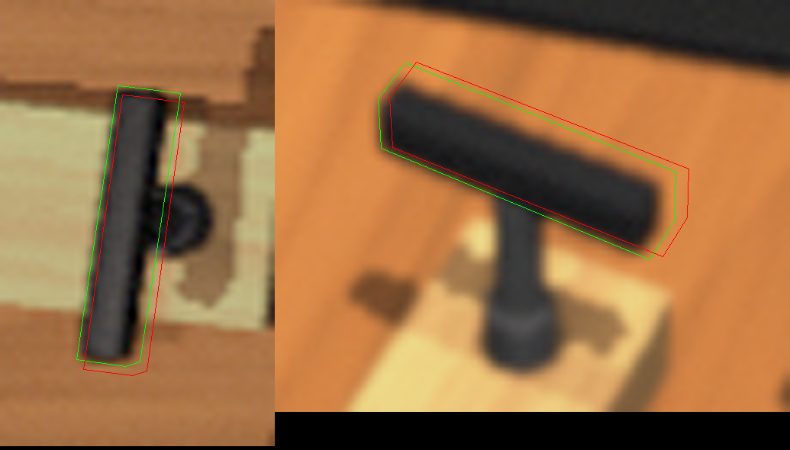

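View pics/ov2.png

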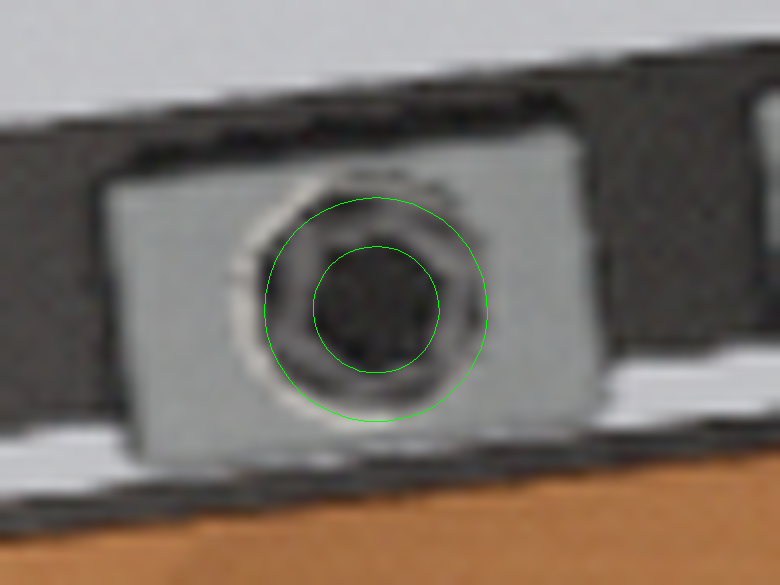

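View pics/ov3.png

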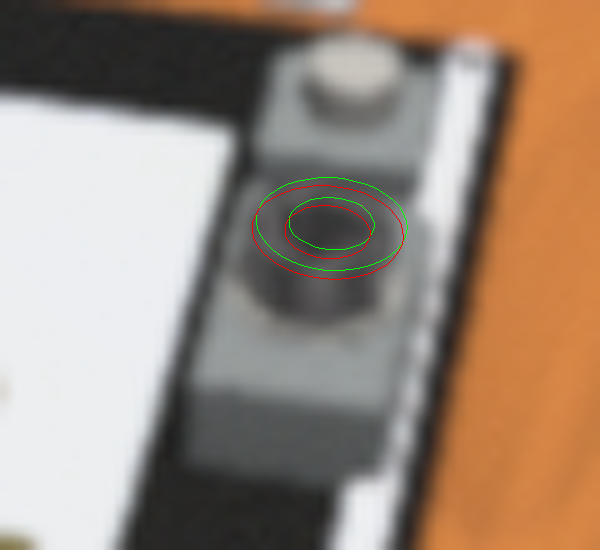

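Run:
```python
from fit import *
P={n:optics.snapshot(n) for n in("top","side")}
roi={"top":(180,245,40,65),"side":(270,300,75,55)}
dark={}
for n,p in P.items():
    u,v,w,h=roi[n]; g=p["color"][v:v+h,u:u+w].astype(float)
    s=g[...,2]-g[...,0]  # redness: wood >, black 0
    ref=s if n=="side" else s
    dark[n]=np.clip((45-s)/30,0,1)
    if n=="side": 
        # mask board region out: keep region below line
        yy,xx=np.mgrid[0:h,0:w]; dark[n][(xx>45)&(yy<8+ (xx-45)*0.15)]=0
    cv2.imwrite(f"pics/d{n}.png",cv2.resize((dark[n]*255).astype(np.uint8),None,fx=6,fy=6))
def cyl(x,y,z0,z1,rad): return [[x+rad*np.cos(a),y+rad*np.sin(a),z] for a in np.linspace(0,6.28,16) for z in(z0,z1)]
def hnd(x,y,yaw,zc,L,W,H):
    c,s=np.cos(yaw),np.sin(yaw); o=[]
    for a in(-1,1):
        for t in np.linspace(0,2*np.pi,17):
            b=W/2*np.cos(t);k=H/2*np.sin(t)
            o.append([x+a*L/2*c-b*s,y+a*L/2*s+b*c,zc+k])
    return o
def cost(v,which):
    x,y,yaw,zc,W,H=v; c=0
    yaw/=50
    for n in which:
        m=hullmask(P[n],hnd(x,y,yaw,zc,90,W,H),roi[n])
        m=np.maximum(m,np.maximum(hullmask(P[n],cyl(x,y,59,110,8),roi[n]),hullmask(P[n],cyl(x,y,40,59,12),roi[n])))
        c+=((m-dark[n])**2).sum()
    return c
for w in(("top","side"),("top",),("side",)):
    o=None
    for x0,y0 in((516,193),(514,190)):
        v0=np.array([x0,y0,-6.5,121,16,20.]); sx=[v0]+[v0+np.eye(6)[i]*4 for i in range(6)]
        q=minimize(cost,v0,args=(w,),method="Nelder-Mead",options=dict(initial_simplex=sx,maxiter=800))
        if o is None or q.fun<o.fun:o=q
    print(w,o.x.round(2),np.degrees(o.x[2]/50).round(1),round(o.fun,1))
```

```text
('top', 'side') [519.34 194.77  -6.13 119.1   16.04  18.87] -7.0 76.5
('top',) [518.91 193.68  -6.09 123.87  15.77  18.88] -7.0 12.0
('side',) [519.28 195.65  -6.58 120.31  16.    18.5 ] -7.5 59.7
```

>>> apply_moves --series '[[1, [0.045, 0.035, 0.0], 0.18], [1, [0.09, 0.07, 0.0], 0.36], [1, [0.135, 0.105, 0.0], 0.54], [1, [0.18, 0.14, 0.0], 0.72], [1, [0.225, 0.18, 0.0], 0.9]]'

```text
time: 1.82
tool_pos: [387.9, -396.7, 242.5]
tcp_rot: [180.0, 0.0, 67.5]
ft_force: [0.2, -1.4, -0.4]
finger_gap: 85.6
```

>>> apply_moves --series '[[1, [0.025, 0.05, 0.0], 0.18], [1, [0.05, 0.1, 0.0], 0.36], [1, [0.07, 0.155, 0.0], 0.54], [1, [0.085, 0.21, 0.0], 0.72], [1, [0.1, 0.265, 0.0], 0.9]]'

```text
time: 2.45
tool_pos: [488.3, -129.9, 242.7]
tcp_rot: [179.9, 0.0, 119.4]
ft_force: [1.0, 0.3, 0.6]
finger_gap: 85.6
```

```bash
cat > s.py <<'E'
from h import *
s=sense(); print(round(s["time"],2),s["tool_pos"].round(1),s["tcp_rot"].round(2),s["ft_force"].round(1),s["wrist_torque"].round(2),round(s["finger_gap"],1),s["joint_pos"].round(0))
E
python3 s.py
```

```text
2.45 [ 488.3 -129.9  242.7] [1.7994e+02 5.0000e-02 1.1941e+02] [1.  0.3 0.6] [0.01 0.02 0.02] 85.6 [-21.  -7. 100.   0.  87. -50.]
```

>>> apply_moves --series '[[1, [0.006, 0.055, 0.0], 0.18], [1, [0.012, 0.11, 0.0], 0.36], [1, [0.018, 0.165, 0.0], 0.54], [1, [0.024, 0.22, 0.0], 0.72], [1, [0.028, 0.275, 0.0], 0.9]]'

```text
time: 3.08
tool_pos: [516.3, 147.0, 242.9]
tcp_rot: [179.9, 0.1, 171.3]
ft_force: [1.1, -0.0, -0.0]
finger_gap: 85.6
```

>>> apply_moves --series '[[1, [0.0025, 0.049, 0.0], 0.034], [1, [0.0025, 0.049, 0.0], 0.034]]'

```text
time: 3.32
tool_pos: [518.3, 199.4, 242.9]
tcp_rot: [179.9, 0.1, 173.6]
ft_force: [0.4, 0.2, 0.0]
finger_gap: 85.8
```

```bash
python3 s.py
python3 - <<'E'
from h import *
for n in("top","side"):
    p=optics.snapshot(n); c=p["color"]; c=c[200:330,120:280] if n=="top" else c[230:400,220:400]
    cv2.imwrite(f"pics/{n}1.png",cv2.resize(c,None,fx=4,fy=3.5))
E
```

```text
3.33 [518.3 199.4 242.9] [1.7989e+02 7.0000e-02 1.7355e+02] [0.4 0.2 0. ] [-0.01 -0.03  0.03] 85.8 [ 16.   0.  93.   0.  87. -68.]
```

View pics/side1.png

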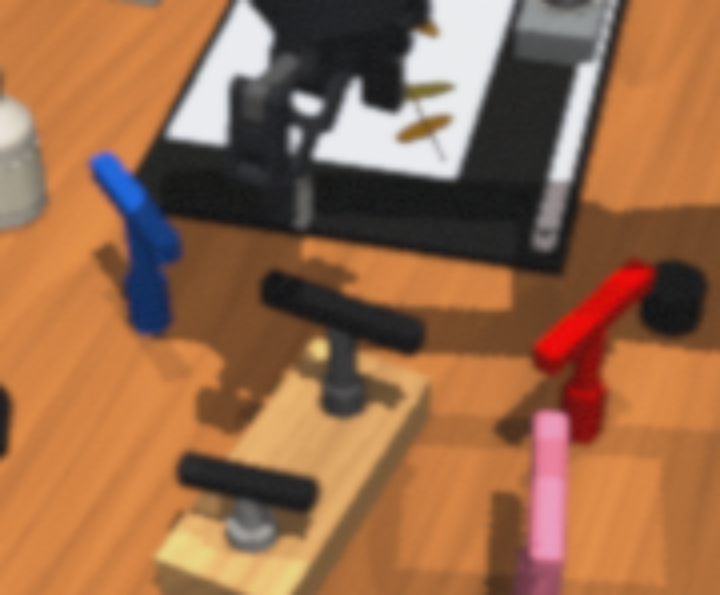

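>>> apply_moves --series '[[1, [0.0007, -0.005, -0.04], -0.01], [1, [0.0007, -0.005, -0.08], -0.01], [1, [0.0007, -0.005, -0.11], -0.01], [1, [0.0007, -0.005, -0.13], -0.01], [1, [0.0007, -0.005, -0.13], -0.01]]'

```text
time: 4.05
tool_pos: [518.4, 190.2, 111.4]
tcp_rot: [-180.0, -0.1, 172.7]
ft_force: [-0.3, 0.3, -0.4]
finger_gap: 85.8
```

```bash
python3 s.py
python3 - <<'E'
from h import *
for n in("side",):
    p=optics.snapshot(n); c=p["color"]; c=c[250:400,230:380]
    cv2.imwrite(f"pics/{n}2.png",cv2.resize(c,None,fx=4,fy=4))
E
```

```text
4.05 [518.4 190.2 111.4] [-1.7996e+02 -8.0000e-02  1.7269e+02] [-0.3  0.3 -0.4] [ 0.02 -0.    0.04] 85.8 [ 15.   6. 101.  -0.  73. -68.]
```

View pics/side2.png

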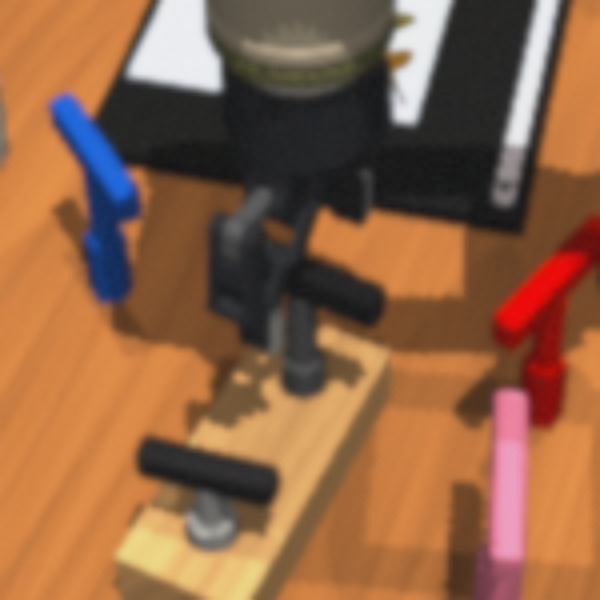

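>>> apply_moves --series '[[1, [0.0005, 0.004, 0.0015], 0.003], [0.5, [0.0005, 0.004, 0.0015], 0.003], [0.3, [0.0005, 0.004, 0.0015], 0.003], [0.15, [0.0005, 0.004, 0.0015], 0.003], [0.0, [0.0005, 0.004, 0.0015], 0.003]]' --grip_force 30

```text
time: 4.72
tool_pos: [520.0, 194.8, 114.6]
tcp_rot: [180.0, 0.1, 172.9]
ft_force: [-0.2, 1.8, -0.9]
finger_gap: 15.3
```

```bash
python3 s.py
```

```text
4.72 [520.  194.8 114.6] [1.7997e+02 6.0000e-02 1.7288e+02] [-0.2  1.8 -0.9] [ 0.31 -0.    0.01] 15.3 [ 15.   6. 100.   0.  73. -68.]
```

>>> apply_moves --series '[[0, [0, 0, 0], 0], [0, [0, 0, 0.005], 0], [0, [0, 0, 0.015], 0], [0, [0, 0, 0.03], 0], [0, [0, 0, 0.05], 0]]' --grip_force 80

```text
time: 5.35
tool_pos: [519.8, 194.6, 165.8]
tcp_rot: [180.0, 0.0, 172.9]
ft_force: [-0.1, -0.5, -3.6]
finger_gap: 14.9
```

>>> apply_moves --series '[[0, [0, 0, 0.02], 0], [0, [0, 0, 0.04], 0], [0, [0, 0, 0.045], 0], [0, [0, 0, 0.045], 0]]'

```text
time: 5.85
tool_pos: [520.0, 194.7, 211.1]
tcp_rot: [180.0, 0.1, 172.9]
ft_force: [0.1, 0.1, -4.4]
finger_gap: 14.5
```

```bash
python3 s.py
python3 - <<'E'
from h import *
for n in("side","top"):
    p=optics.snapshot(n); c=p["color"]; c=c[230:400,230:380] if n=="side" else c[210:330,130:260]
    cv2.imwrite(f"pics/{n}3.png",cv2.resize(c,None,fx=3.5,fy=3.5))
E
python3 s.py
```

```text
5.85 [520.  194.7 211.1] [1.7997e+02 8.0000e-02 1.7288e+02] [ 0.1  0.1 -4.4] [-0.03 -0.01 -0.  ] 14.5 [ 15.   1.  95.  -0.  84. -68.]
5.95 [519.3 194.5 209.8] [-1.7998e+02 -4.0000e-02  1.7288e+02] [-0.7  0.1 -4.9] [ 0.04  0.   -0.  ] 14.6 [ 15.   1.  95.  -0.  84. -68.]
```

View pics/side3.png

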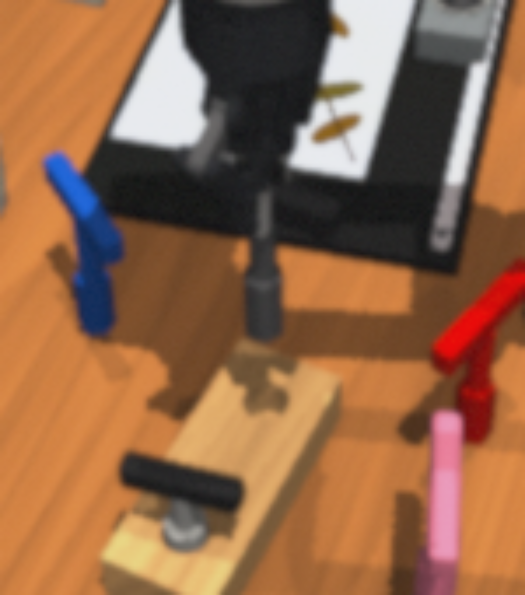

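Run:
```python
from fit import *
P={n:optics.snapshot(n) for n in("top","side")}
I={n:cv2.imread(f"pics/{n}0.png") for n in P}
roi={"top":(361,268,24,27),"side":(345,208,32,32)}
for n in P:
    u,v,w,h=roi[n]
    print(n); print(I[n][v:v+h:2,u:u+w].max(2) )
```

```text
top
[[ 51  33  34  34  31  29  34  34  34  30  32  34  27  37  37  40  51  51
   51  61  63  62  71  79]
 [ 57  52  58  59  64  71  84 100 108 114 117 120 121 125 127 133 138 144
  146 147 147 146 142 143]
 [147 149 146 144 145 144 155 176 157 116 118 109 111 123 121 119 108  97
  120 142 143 144 144 141]
 [144 142 145 146 161 176 150  63  59  57  58  62  75  90 101  92  77  88
  100 123 142 141 143 143]
 [141 145 152 173 149  67  91 103  90  83  96  87  62  46  69  97 108 102
   82  96  98 123 143 145]
 [146 149 173 148  44  66  95 102  81  36  48  47  44  47  41  38  37  93
  113 111 112 129 142 140]
 [147 154 165 131  45  58  92  82  52  47  45  46  46  46  46  44  51  45
   84  97  85 122 143 142]
 [147 153 176 152  76  82  91  71  41  42  44  41  44  44  46  35  33  66
   96  94  66 112 143 142]
 [148 145 170 161 106  97 101 104  83  44  29  34  45  45  40  56  47  91
  111 101 113 138 143 144]
 [148 148 147 167 165 110  75  72  85  98  85  62  47  55  90  98  87  85
  107 136 145 140 142 143]
 [147 146 148 145 143 171 183 153 111  95  94 103  91  78  69  65  82 121
  148 148 14
[... 1752 characters left out ...]
2 158 151 138 151 164 118  61  68]
 [241 239 225 162  87  85 126 148 155 147 123  96  70  62  66  74  85  84
   80  74  71  79 103 140 157 141 133 162 173 109  52  81]
 [240 234 202 117  69 101 138 152 153 148 145 137 122 114 109 105 102  99
  107 114 126 134 137 140 143 133 142 158 127  72  60 111]
 [239 224 158  85  90 128 152 157 155 154 153 149 146 143 141 143 146 149
  145 141 140 145 153 152 145 140 170 185 115  49  73 136]
 [233 195 110  71 109 145 154 156 156 156 155 156 155 156 157 157 154 157
  156 157 156 156 155 148 136 138 158 138  84  58 105 161]
 [216 135  64  68 101 123 127 129 129 137 143 145 149 152 152 152 153 155
  156 156 158 157 155 147 137 162 177 115  53  73 135 184]]
```

Run:
```python
from fit import *
P={n:optics.snapshot(n) for n in("top","side")}
I={n:cv2.imread(f"pics/{n}0.png") for n in P}
def cyl(x,y,z0,z1,rad): return [[x+rad*np.cos(a),y+rad*np.sin(a),z] for a in np.linspace(0,6.28,24) for z in(z0,z1)]
# socket darkness
roi={"top":(365,272,17,18),"side":(353,216,18,10)}
g={n:I[n][v:v+h,u:u+w].max(2).astype(float) for n,(u,v,w,h) in roi.items()}
def hexm(n,x,y,a):
    return hullmask(P[n],[[x+13.4*np.cos(a+k*np.pi/3),y+13.4*np.sin(a+k*np.pi/3),71] for k in range(6)],roi[n])
D=np.clip((85-g["top"])/35,0,1)
yy,xx=np.mgrid[0:18,0:17]
D[np.hypot(xx-7.8,yy-9)>7]=0
res=[]
for a in np.radians(np.arange(0,60,3)):
    f=lambda v:((hexm("top",v[0],v[1],a)-D)**2).sum()
    o=minimize(f,[511,-211.5],method="Nelder-Mead",options=dict(initial_simplex=[[511,-211.5],[514,-211.5],[511,-208]]))
    res.append((o.fun,np.degrees(a),o.x.round(1)))
for q in sorted(res,key=lambda q:q[0])[:8]+sorted(res,key=lambda q:q[0])[-2:]: print(q)
# head
roi.update(top=(362,270,24,22))
G=I["top"][270:292,362:386].max(2).astype(float); D=np.clip((140-G)/25,0,1)
for z0 in(52,71):
  f=lambda v:((hullmask(P["top"],cyl(v[0],v[1],z0,71,v[2]),roi["top"])-D)**2).sum()
  o=minimize(f,[511,-211.5,20.5],method="Nelder-Mead",options=dict(initial_simplex=[[511,-211.5,20],[514,-211.5,20],[511,-208,20],[511,-211,23]]))
  print("head",z0,o.x,o.fun)
# block outline top: clamp center
roi["side"]=(352,215,20,22)
G=I["side"][215:237,352:372].max(2).astype(float); D=np.clip((128-G)/30,0,1)
f=lambda v:((hullmask(P["side"],cyl(v[0],v[1],50,71,20.5),roi["side"])-D)**2).sum()
o=minimize(f,[511,-211.5],method="Nelder-Mead",options=dict(initial_simplex=[[511,-211.5],[514,-211.5],[511,-208]]))
print("side head",o.x,o.fun)
```

```text
(np.float64(2.92630997497038), np.float64(45.0), array([ 511.2, -211.7]))
(np.float64(2.985810167204136), np.float64(48.00000000000001), array([ 511.1, -211.8]))
(np.float64(3.052237365534449), np.float64(42.0), array([ 511.2, -211.7]))
(np.float64(3.4930238762171535), np.float64(51.0), array([ 511.2, -212. ]))
(np.float64(3.507238189393404), np.float64(39.0), array([ 511.1, -211.9]))
(np.float64(4.063637376519235), np.float64(36.0), array([ 511.2, -211.8]))
(np.float64(4.064652370752222), np.float64(54.0), array([ 511.1, -211.8]))
(np.float64(5.0337038344749665), np.float64(57.00000000000001), array([ 511.4, -211.6]))
(np.float64(8.153519290068969), np.float64(14.999999999999998), array([ 511.3, -211.8]))
(np.float64(8.298834828048868), np.float64(18.0), array([ 511.2, -211.8]))
head 52 [ 513.30722062 -213.08757032   21.44614915] 30.30953448673587
head 71 [ 513.60252315 -211.61731989   22.03602633] 27.357476047673973
side head [ 516.76219749 -216.30240297] 43.807873894655906
```

>>> apply_moves --series '[[0, [0, -0.04, 0], 0], [0, [0, -0.09, 0], 0], [0, [-0.002, -0.145, 0], -0.04], [0, [-0.004, -0.2, 0], -0.08], [0, [-0.006, -0.25, 0], -0.12]]'

```text
time: 6.78
tool_pos: [512.9, -57.3, 209.6]
tcp_rot: [-180.0, -0.0, 165.9]
ft_force: [1.1, -0.6, -3.3]
finger_gap: 14.6
```

>>> apply_moves --series '[[0, [-0.001, -0.05, 0], 0], [0, [-0.002, -0.1, 0], 0], [0, [-0.002, -0.135, 0], 0], [0, [-0.002, -0.15, 0], 0], [0, [-0.002, -0.15, 0], 0]]'

```text
time: 7.4
tool_pos: [510.7, -207.6, 209.2]
tcp_rot: [180.0, -0.1, 165.8]
ft_force: [-0.9, 0.8, -4.3]
finger_gap: 14.7
```

```bash
python3 s.py
python3 - <<'E'
from h import *
for n in("side","top"):
    p=optics.snapshot(n); c=p["color"]; c=c[150:270,290:430] if n=="side" else c[210:330,310:440]
    cv2.imwrite(f"pics/{n}4.png",cv2.resize(c,None,fx=5,fy=5,interpolation=cv2.INTER_CUBIC))
E
python3 s.py
```

```text
7.4 [ 510.7 -207.6  209.2] [ 1.8000e+02 -9.0000e-02  1.6584e+02] [-0.9  0.8 -4.3] [-0.01  0.02  0.  ] 14.7 [ -27.    1.   95.   -0.   84. -103.]
7.5 [ 511.  -206.2  209.4] [ 1.7998e+02 -8.0000e-02  1.6595e+02] [ 0.6  0.4 -2.9] [ 0.01 -0.01  0.04] 14.9 [ -27.    1.   96.    0.   84. -103.]
```

View pics/side4.png

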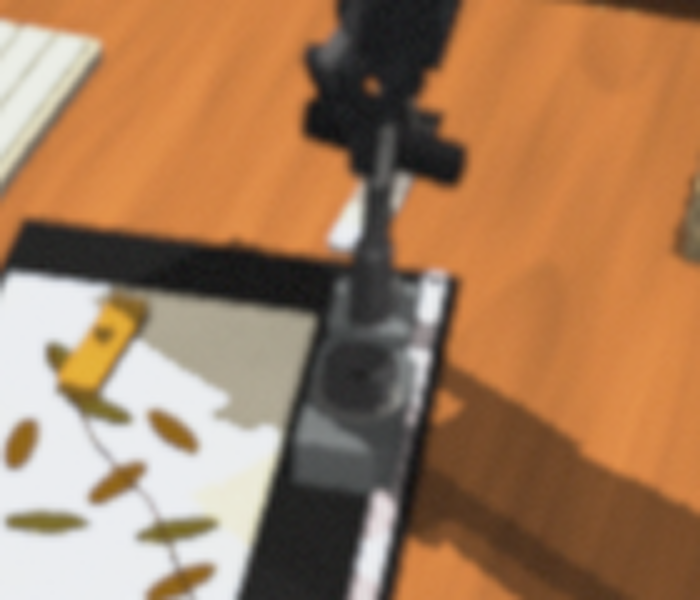

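>>> apply_moves --series '[[0, [0.0005, -0.005, 0], 0], [0, [0.0005, -0.005, -0.01], 0], [0, [0.0005, -0.005, -0.02], 0], [0, [0.0005, -0.005, -0.027], 0], [0, [0.0005, -0.005, -0.027], 0]]'

```text
time: 8.12
tool_pos: [510.8, -210.8, 181.1]
tcp_rot: [179.9, -0.2, 166.0]
ft_force: [0.7, 0.8, -2.4]
finger_gap: 14.9
```

```bash
python3 s.py
python3 - <<'E'
from h import *
for n in("side",):
    p=optics.snapshot(n); c=p["color"][190:260,325:395].copy()
    c=cv2.resize(c,None,fx=8,fy=8,interpolation=cv2.INTER_CUBIC)
    cv2.imwrite(f"pics/{n}5.png",c)
for i in range(4):
    s=sense(); print(s["tool_pos"].round(2)); optics.snapshot("side")
E
```

```text
8.12 [ 510.8 -210.8  181.1] [179.95  -0.2  165.95] [ 0.7  0.8 -2.4] [ 0.01 -0.04 -0.04] 14.9 [ -28.    2.   97.    0.   81. -104.]
[ 511.15 -211.01  181.81]
[ 511.45 -211.19  182.34]
[ 511.63 -211.31  182.67]
[ 511.7  -211.35  182.81]
```

View pics/side5.png

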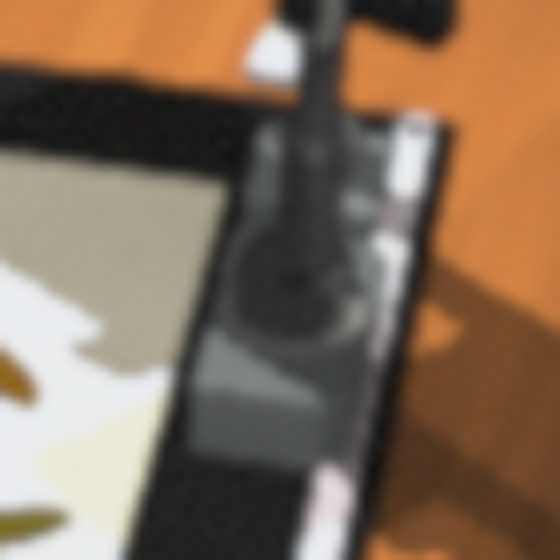

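>>> apply_moves --series '[[0, [0, 0, -0.002], 0], [0, [0, 0, -0.004], 0], [0, [0, 0, -0.005], 0], [0, [0, 0, -0.006], 0], [0, [0, 0, -0.006], 0]]'

```text
time: 9.0
tool_pos: [511.7, -211.3, 176.7]
tcp_rot: [180.0, -0.0, 165.9]
ft_force: [-0.0, 0.7, -3.1]
finger_gap: 14.5
```

>>> apply_moves --series '[[0, [0, 0, -0.001], 0], [0, [0, 0, -0.002], 0], [0, [0, 0, -0.002], 0]]'

```text
time: 9.38
tool_pos: [512.0, -211.4, 174.9]
tcp_rot: [180.0, -0.0, 166.0]
ft_force: [1.3, 0.4, -2.6]
finger_gap: 14.5
```

```bash
python3 s.py
```

```text
9.38 [ 512.  -211.4  174.9] [179.99  -0.   165.95] [ 1.3  0.4 -2.6] [ 0.04 -0.25 -0.11] 14.5 [ -28.    3.   97.    0.   80. -104.]
```

>>> apply_moves --series '[[0, [0, 0, -0.001], 0], [0, [0, 0, -0.0015], 0], [0, [0, 0, -0.0015], 0]]'

```text
time: 9.75
tool_pos: [512.3, -211.4, 173.7]
tcp_rot: [180.0, 0.1, 166.0]
ft_force: [2.6, 0.8, 0.1]
finger_gap: 14.8
```

```bash
python3 s.py
```

```text
9.75 [ 512.3 -211.4  173.7] [1.7998e+02 5.0000e-02 1.6595e+02] [2.6 0.8 0.1] [ 0.13 -0.65  0.05] 14.8 [ -28.    3.   97.    0.   80. -104.]
```

>>> apply_moves --series '[[0, [0.0008, 0.0002, 0.0], 0], [0, [0.0008, 0.0002, 0], 0], [0, [0.0008, 0.0002, -0.001], 0], [0, [0.0008, 0.0002, -0.001], 0]]'

```text
time: 10.25
tool_pos: [513.0, -211.1, 172.4]
tcp_rot: [180.0, 0.0, 166.0]
ft_force: [1.7, -0.0, -3.1]
finger_gap: 14.6
```

```bash
python3 s.py
```

```text
10.25 [ 513.  -211.1  172.4] [1.7998e+02 3.0000e-02 1.6595e+02] [ 1.7 -0.  -3.1] [-0.08 -0.46  0.12] 14.6 [ -28.    3.   97.    0.   80. -104.]
```

>>> apply_moves --series '[[0, [0.0005, 0, -0.001], 0], [0, [0.0005, 0, -0.002], 0], [0, [0.0005, 0, -0.003], 0], [0, [0.0005, 0, -0.003], 0]]'

```text
time: 10.75
tool_pos: [513.4, -211.1, 169.2]
tcp_rot: [180.0, 0.0, 166.0]
ft_force: [1.4, 0.1, -3.6]
finger_gap: 14.7
```

```bash
python3 s.py
```

```text
10.75 [ 513.4 -211.1  169.2] [1.7997e+02 1.0000e-02 1.6595e+02] [ 1.4  0.1 -3.6] [ 0.02 -0.2   0.08] 14.7 [ -28.    3.   98.    0.   79. -104.]
```

>>> apply_moves --series '[[0, [0.0003, 0, -0.001], 0], [0, [0.0003, 0, -0.0025], 0], [0, [0.0003, 0, -0.004], 0], [0, [0.0003, 0, -0.0055], 0], [0, [0.0003, 0, -0.0055], 0]]'

```text
time: 11.38
tool_pos: [513.6, -211.0, 163.5]
tcp_rot: [180.0, -0.0, 166.0]
ft_force: [0.5, 0.2, -3.3]
finger_gap: 14.9
```

>>> apply_moves --series '[[0, [0, 0, -0.001], 0], [0, [0, 0, -0.002], 0], [0, [0, 0, -0.002], 0]]'

```text
time: 11.75
tool_pos: [513.6, -211.0, 161.4]
tcp_rot: [180.0, -0.0, 166.0]
ft_force: [0.0, -1.3, -3.1]
finger_gap: 15.1
```

```bash
python3 s.py
```

```text
11.75 [ 513.6 -211.   161.4] [ 1.7997e+02 -1.0000e-02  1.6596e+02] [ 0.  -1.3 -3.1] [-0.03 -0.12 -0.02] 15.1 [ -28.    4.   98.    0.   78. -104.]
```

>>> apply_moves --series '[[0, [0, 0, -0.001], 0], [0, [0, 0, -0.0015], 0], [0, [0, 0, -0.0015], 0]]'

```text
time: 12.12
tool_pos: [513.6, -211.0, 159.9]
tcp_rot: [180.0, -0.0, 166.0]
ft_force: [1.4, 0.5, -2.4]
finger_gap: 14.5
```

>>> apply_moves --series '[[0, [0, 0, -0.0007], 0], [0, [0, 0, -0.001], 0], [0, [0, 0, -0.001], 0]]'

```text
time: 12.5
tool_pos: [514.0, -211.3, 159.6]
tcp_rot: [180.0, 0.1, 166.0]
ft_force: [0.3, -0.2, 3.2]
finger_gap: 14.9
```

```bash
python3 s.py
```

```text
12.5 [ 514.  -211.3  159.6] [1.7998e+02 6.0000e-02 1.6596e+02] [ 0.3 -0.2  3.2] [-0.04  0.03  0.12] 14.9 [ -28.    4.   98.    0.   78. -104.]
```

>>> apply_moves --series '[[0, [0, 0, 0], -0.05], [0, [0, 0, 0], -0.1], [0, [0, 0, 0], -0.15], [0, [0, 0, 0], -0.2], [0, [0, 0, 0], -0.2]]'

```text
time: 13.12
tool_pos: [513.9, -211.2, 159.6]
tcp_rot: [180.0, 0.1, 154.5]
ft_force: [-1.6, -0.4, 1.5]
finger_gap: 14.7
```

```bash
python3 s.py
```

```text
13.12 [ 513.9 -211.2  159.6] [1.7999e+02 5.0000e-02 1.5452e+02] [-1.6 -0.4  1.5] [ 0.06  0.2  -0.02] 14.7 [-28.   4.  98.   0.  78. -92.]
```

>>> apply_moves --series '[[0, [0, 0, 0], -0.05], [0, [0, 0, 0], -0.1], [0, [0, 0, 0], -0.15], [0, [0, 0, 0], -0.2], [0, [0, 0, 0], -0.2]]'

```text
time: 13.75
tool_pos: [513.8, -211.3, 159.6]
tcp_rot: [-180.0, 0.0, 143.1]
ft_force: [-1.5, 0.2, 0.5]
finger_gap: 14.8
```

```bash
python3 s.py
```

```text
13.75 [ 513.8 -211.3  159.6] [-1.8000e+02  4.0000e-02  1.4313e+02] [-1.5  0.2  0.5] [0.01 0.34 0.02] 14.8 [-28.   4.  98.  -0.  78. -81.]
```

>>> apply_moves --series '[[0, [-0.0003, 0, 0], -0.05], [0, [-0.0005, 0, 0], -0.1], [0, [-0.0005, 0, 0], -0.15], [0, [-0.0005, 0, 0], -0.2], [0, [-0.0005, 0, 0], -0.2]]'

```text
time: 14.38
tool_pos: [513.4, -211.3, 159.7]
tcp_rot: [180.0, 0.1, 131.8]
ft_force: [-0.1, -0.7, 0.1]
finger_gap: 14.5
```

```bash
python3 s.py
```

```text
14.38 [ 513.4 -211.3  159.7] [1.7999e+02 5.0000e-02 1.3177e+02] [-0.1 -0.7  0.1] [-0.04  0.03  0.  ] 14.5 [-28.   4.  98.  -0.  78. -69.]
```

>>> apply_moves --series '[[0, [0, 0, 0], -0.03], [0, [0, 0, 0], -0.06], [0, [0, 0, 0], -0.09], [0, [0, 0, 0], -0.12]]'

```text
time: 14.88
tool_pos: [513.3, -211.3, 159.7]
tcp_rot: [-180.0, 0.1, 124.8]
ft_force: [-0.6, -0.4, 0.0]
finger_gap: 14.4
```

```bash
python3 s.py
```

```text
14.88 [ 513.3 -211.3  159.7] [-1.8000e+02  5.0000e-02  1.2479e+02] [-0.6 -0.4  0. ] [-0.08  0.21  0.13] 14.4 [-28.   4.  98.  -0.  78. -62.]
```

>>> apply_moves --series '[[0, [0, 0, 0], -0.02], [0, [0, 0, 0], -0.04], [0, [0, 0, 0], -0.06]]'

```text
time: 15.25
tool_pos: [513.3, -211.3, 159.7]
tcp_rot: [-180.0, 0.0, 121.3]
ft_force: [-0.8, -0.3, 0.0]
finger_gap: 14.6
```

```bash
python3 s.py
```

```text
15.25 [ 513.3 -211.3  159.7] [-1.8000e+02  5.0000e-02  1.2128e+02] [-0.8 -0.3  0. ] [-0.11  0.26  0.05] 14.6 [-28.   4.  98.  -0.  78. -59.]
```

>>> apply_moves --series '[[0, [0, 0, 0], -0.02], [0, [0, 0, 0], -0.04], [0, [0, 0, 0], -0.06]]'

```text
time: 15.62
tool_pos: [513.3, -211.3, 159.7]
tcp_rot: [-180.0, 0.0, 117.8]
ft_force: [-0.8, -1.0, 0.4]
finger_gap: 14.8
```

```bash
python3 s.py
```

```text
15.62 [ 513.3 -211.3  159.7] [-1.7999e+02  5.0000e-02  1.1777e+02] [-0.8 -1.   0.4] [-0.07  0.31  0.1 ] 14.8 [-28.   4.  98.  -0.  78. -55.]
```

>>> apply_moves --series '[[0, [0, 0, 0], -0.02], [0, [0, 0, 0], -0.04]]'

```text
time: 15.88
tool_pos: [513.2, -211.4, 159.7]
tcp_rot: [-180.0, 0.0, 115.4]
ft_force: [-1.1, 0.1, 1.2]
finger_gap: 14.8
```

```bash
python3 s.py
```

```text
15.88 [ 513.2 -211.4  159.7] [-1.7999e+02  5.0000e-02  1.1540e+02] [-1.1  0.1  1.2] [-0.12  0.36  0.12] 14.8 [-28.   4.  98.  -0.  78. -53.]
```

>>> apply_moves --series '[[0, [-0.0004, 0, 0], -0.02], [0, [-0.0004, 0, 0], -0.04]]'

```text
time: 16.12
tool_pos: [513.0, -211.3, 159.7]
tcp_rot: [180.0, 0.1, 113.0]
ft_force: [0.9, 0.1, -0.3]
finger_gap: 14.8
```

```bash
python3 s.py
```

```text
16.12 [ 513.  -211.3  159.7] [1.7999e+02 5.0000e-02 1.1303e+02] [ 0.9  0.1 -0.3] [ 0.   -0.04  0.17] 14.8 [-28.   4.  98.  -0.  78. -51.]
```

>>> apply_moves --series '[[0, [0, 0, 0], -0.02], [0, [0, 0, 0], -0.04]]'

```text
time: 16.38
tool_pos: [513.0, -211.3, 159.7]
tcp_rot: [180.0, 0.1, 110.7]
ft_force: [0.0, -0.9, 0.9]
finger_gap: 14.6
```

```bash
python3 s.py
```

```text
16.38 [ 513.  -211.3  159.7] [1.7999e+02 5.0000e-02 1.1066e+02] [ 0.  -0.9  0.9] [-0.08  0.08  0.13] 14.6 [-28.   4.  98.  -0.  78. -48.]
```

>>> apply_moves --series '[[0, [0, 0, 0], -0.02], [0, [0, 0, 0], -0.03]]'

```text
time: 16.62
tool_pos: [512.9, -211.3, 159.7]
tcp_rot: [180.0, 0.0, 108.9]
ft_force: [-0.6, 0.7, 0.4]
finger_gap: 14.8
```

```bash
python3 s.py
```

```text
16.62 [ 512.9 -211.3  159.7] [1.8000e+02 5.0000e-02 1.0889e+02] [-0.6  0.7  0.4] [-0.02  0.14  0.11] 14.8 [-28.   4.  98.  -0.  78. -47.]
```

>>> apply_moves --series '[[0, [0, 0, 0], -0.02], [0, [0, 0, 0], -0.03]]'

```text
time: 16.88
tool_pos: [512.9, -211.3, 159.7]
tcp_rot: [180.0, 0.0, 107.1]
ft_force: [-0.8, -1.2, 1.3]
finger_gap: 14.8
```

```bash
python3 s.py
```

```text
16.88 [ 512.9 -211.3  159.7] [1.8000e+02 5.0000e-02 1.0712e+02] [-0.8 -1.2  1.3] [-0.06  0.18  0.11] 14.8 [-28.   4.  98.  -0.  78. -45.]
```

>>> apply_moves --series '[[0, [0, 0, 0], -0.02], [0, [0, 0, 0], -0.03]]'

```text
time: 17.12
tool_pos: [512.9, -211.3, 159.7]
tcp_rot: [-180.0, 0.0, 105.4]
ft_force: [-0.3, -0.5, -0.4]
finger_gap: 14.6
```

```bash
python3 s.py
```

```text
17.12 [ 512.9 -211.3  159.7] [-1.8000e+02  5.0000e-02  1.0535e+02] [-0.3 -0.5 -0.4] [-0.09  0.2   0.19] 14.6 [-28.   4.  98.  -0.  78. -43.]
```

>>> apply_moves --series '[[0, [0, 0, 0], -0.015], [0, [0, 0, 0], -0.025]]'

```text
time: 17.38
tool_pos: [512.9, -211.3, 159.7]
tcp_rot: [-180.0, 0.0, 103.9]
ft_force: [-0.8, -0.2, 0.0]
finger_gap: 14.8
```

```bash
python3 s.py
```

```text
17.38 [ 512.9 -211.3  159.7] [-1.8000e+02  5.0000e-02  1.0387e+02] [-0.8 -0.2  0. ] [-0.02  0.21  0.12] 14.8 [-28.   4.  98.  -0.  78. -42.]
```

>>> apply_moves --series '[[0, [0, 0, 0], -0.015], [0, [0, 0, 0], -0.025]]'

```text
time: 17.62
tool_pos: [512.9, -211.3, 159.7]
tcp_rot: [-180.0, 0.0, 102.4]
ft_force: [0.0, 0.6, 0.4]
finger_gap: 15.0
```

```bash
python3 s.py
```

```text
17.62 [ 512.9 -211.3  159.7] [-1.800e+02  5.000e-02  1.024e+02] [0.  0.6 0.4] [-0.01  0.21  0.2 ] 15.0 [-28.   4.  98.  -0.  78. -40.]
```

>>> apply_moves --series '[[0, [0, 0, 0], -0.015], [0, [0, 0, 0], -0.025]]'

```text
time: 17.88
tool_pos: [512.9, -211.3, 159.7]
tcp_rot: [-180.0, 0.0, 100.9]
ft_force: [-0.1, -0.0, 0.4]
finger_gap: 14.8
```

```bash
python3 s.py
```

```text
17.88 [ 512.9 -211.3  159.7] [-1.7999e+02  5.0000e-02  1.0093e+02] [-0.1 -0.   0.4] [-0.05  0.16  0.31] 14.8 [-28.   4.  98.  -0.  78. -39.]
```

>>> apply_moves --series '[[0, [0, 0, 0], -0.01], [0, [0, 0, 0], -0.01]]'

```text
time: 18.12
tool_pos: [512.9, -211.3, 159.7]
tcp_rot: [-180.0, 0.0, 100.4]
ft_force: [-1.3, -0.3, 1.6]
finger_gap: 14.8
```

```bash
python3 s.py
```

```text
18.12 [ 512.9 -211.3  159.7] [-1.7999e+02  5.0000e-02  1.0035e+02] [-1.3 -0.3  1.6] [-0.01  0.21  0.43] 14.8 [-28.   4.  98.  -0.  78. -38.]
```

>>> apply_moves --series '[[0, [0, 0, 0], -0.01], [0, [0, 0, 0], -0.01]]'

```text
time: 18.38
tool_pos: [512.9, -211.3, 159.7]
tcp_rot: [-180.0, 0.0, 99.8]
ft_force: [-1.0, 0.0, 1.5]
finger_gap: 14.5
```

```bash
python3 s.py
```

```text
18.38 [ 512.9 -211.3  159.7] [-1.7999e+02  5.0000e-02  9.9770e+01] [-1.   0.   1.5] [-0.    0.22  0.45] 14.5 [-28.   4.  98.  -0.  78. -37.]
```

>>> apply_moves --series '[[0, [0, 0, 0], -0.01], [0, [0, 0, 0], -0.01]]'

```text
time: 18.62
tool_pos: [512.9, -211.3, 159.7]
tcp_rot: [-180.0, 0.0, 99.2]
ft_force: [-0.0, -0.3, 1.5]
finger_gap: 15.0
```

```bash
python3 s.py
```

```text
18.62 [ 512.9 -211.3  159.7] [-1.7999e+02  5.0000e-02  9.9190e+01] [-0.  -0.3  1.5] [-0.05  0.22  0.57] 15.0 [-28.   4.  98.  -0.  78. -37.]
```

>>> apply_moves --series '[[0, [0, 0, 0], -0.01], [0, [0, 0, 0], -0.01]]'

```text
time: 18.88
tool_pos: [512.9, -211.2, 159.7]
tcp_rot: [-180.0, 0.0, 98.6]
ft_force: [-0.2, 1.1, 1.4]
finger_gap: 14.6
```

```bash
python3 s.py
```

```text
18.88 [ 512.9 -211.2  159.7] [-1.7999e+02  5.0000e-02  9.8610e+01] [-0.2  1.1  1.4] [-0.01  0.19  0.6 ] 14.6 [-28.   4.  98.  -0.  78. -36.]
```

>>> apply_moves --series '[[0, [0, 0, 0], 0.02], [0, [0, 0, 0], 0.03], [0, [0, 0, 0], 0.03]]'

```text
time: 19.25
tool_pos: [512.9, -211.3, 159.7]
tcp_rot: [-180.0, 0.0, 100.3]
ft_force: [-1.4, -0.6, 0.9]
finger_gap: 14.7
```

```bash
python3 s.py
```

```text
19.25 [ 512.9 -211.3  159.7] [-1.7999e+02  5.0000e-02  1.0032e+02] [-1.4 -0.6  0.9] [-0.02  0.15  0.14] 14.7 [-28.   4.  98.  -0.  78. -38.]
```

>>> apply_moves --series '[[0.2, [0, 0, 0], 0], [0.5, [0, 0, 0], 0], [0.8, [0, 0, 0], 0], [1, [0, 0, 0], 0], [1, [0, 0, 0], 0]]' --grip_force 20

```text
time: 19.88
tool_pos: [512.9, -211.3, 159.7]
tcp_rot: [-180.0, 0.0, 100.3]
ft_force: [-0.8, -0.6, -0.2]
finger_gap: 85.3
```

>>> apply_moves --series '[[1, [0, 0, 0.01], 0], [1, [0, 0, 0.03], 0], [1, [0, 0, 0.06], 0], [1, [0, 0, 0.1], 0], [1, [0, 0, 0.13], 0]]'

```text
time: 20.5
tool_pos: [513.5, -211.6, 293.7]
tcp_rot: [179.8, 0.2, 100.3]
ft_force: [0.7, -0.1, -0.4]
finger_gap: 85.6
```

>>> apply_moves --series '[[1, [-0.03, 0.0, 0.02], 0], [1, [-0.06, -0.03, 0.02], 0], [1, [-0.09, -0.07, 0.02], 0], [1, [-0.11, -0.12, 0.02], 0], [1, [-0.12, -0.17, 0.02], 0]]'

```text
time: 21.12
tool_pos: [392.6, -383.2, 316.4]
tcp_rot: [179.7, 0.3, 100.3]
ft_force: [-0.2, -0.3, 0.3]
finger_gap: 85.1
```

```bash
python3 s.py
python3 - <<'E'
from h import *
for n in("side","top"):
    p=optics.snapshot(n); cv2.imwrite(f"pics/{n}7.png",p["color"]); c=p["color"][170:270,300:440] if n=="side" else p["color"][230:330,310:440]
    cv2.imwrite(f"pics/{n}7c.png",cv2.resize(c,None,fx=5.5,fy=5.5,interpolation=cv2.INTER_CUBIC))
E
```

```text
21.12 [ 392.6 -383.2  316.4] [179.74   0.34 100.31] [-0.2 -0.3  0.3] [-0.   -0.05 -0.01] 85.1 [-50.  -2.  87.   0.  94. -60.]
```

View pics/side7c.png

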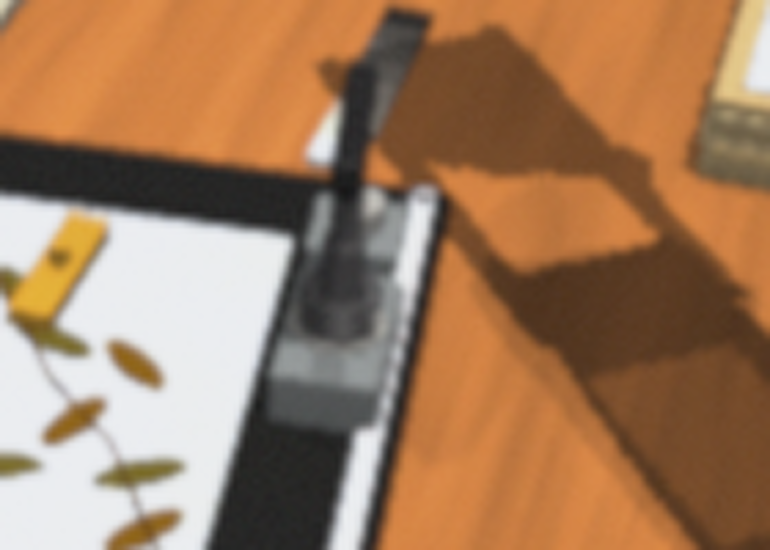

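View pics/top7.png

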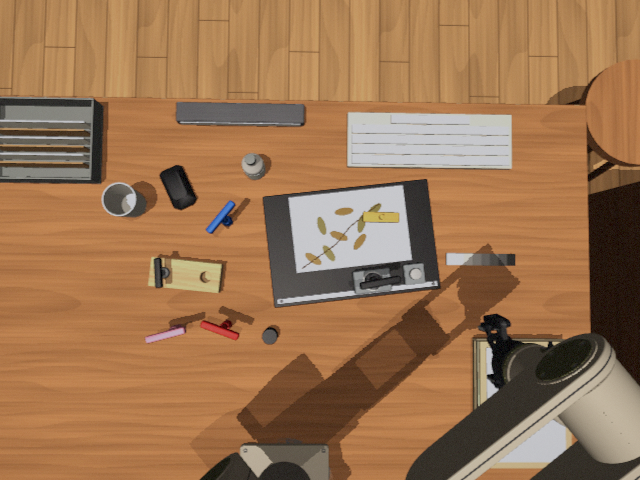

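The key stands upright in the screw at top (378,282), side crop (345,200), and the stand hole at top (205,277) is empty. The other things are where they were, and the gripper is clear at top (505,350).

Run:
```python
from h import *
print(hand_in())
```

```text
the job is handed in; nothing more can be done
None
```

The job is handed in: the key stands fully seated in the cap screw, the screw is turned clockwise to its stop, and the gripper has let go and is clear. It took about 21 s of the 69 s allowed.

- **Key choice:** I took the black T-handle hex key, not the blue, pink or red look-alikes or the nut driver, and lifted it clear of the stand.
- **Seating:** I lined the key up with the socket hexagon as estimated from the overhead picture. I then felt it in with about 3 N on the chamfer and a shift of roughly 1.5 mm. The floor came about 15.5 mm below first contact. That puts the handle centre at about 166 mm, as expected for a fully seated key.
- **Turning:** Torque stayed at about 0.1 to 0.2 N m for most of the turn. It then climbed steadily to 0.6 N m at about 67° of turn, play included. I took that as the stop and went no further.
- **Release:** I eased back to 0.14 N m before opening the gripper, so the key is not wound up against the stop.
- **Last pictures:** The key stands upright in the screw, its handle direction in the overhead picture looks like the last gripper angle, and the other things look unmoved.

- **Less certain:** The screw's own angle was not visible, so the stop is judged from torque only. During the early turning the torque read near zero, within the sensor noise. One side-camera fit of the screw head was about 7 mm off and I discarded it.

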